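# Unlock the tube holder and show a vial's base to the code reader

## Robot

A 6-joint arm with a two-finger parallel gripper is mounted at the origin on a cart in front of the work surface, level with it; the furniture and walls round the work are solid. World frame = base frame: x ahead of the robot, y to its left, z up, the work surface at z = 0. Lengths are in m, angles in rad, forces in N, time in s.
With the tool pointing down it reaches from about 0.4 to 0.825 m from the base axis. Payload 7 kg.
Tool frame: the origin (TCP) lies at the very end of the fingers, on their centre line; the grasp point (between the pads) lies ctrl.grip_point_offset behind it (ctrl.grip_point_offset is the distance from the TCP to the grasp point, in m); z points along the fingers, y is the line along which they close (so a half turn about z gives the same grasp; the last joint's range is limited). The gripper opens to 88 mm and grips with 3 to 60 N. Pads are 19 mm wide; open, the fingers measure 130 mm over their backs; the gripper's body (78 mm by 193 mm) begins 47 mm behind the grasp point.
Start: joints at [1.459, 0.359, 0.012, 0, -1.224, -0.288], TCP at [0.263, 0.622, 0.227] pointing down, gripper open.
Joint ranges: [-3.07, 3.07], [-1.43, 2.12], [-1.02, 1.25], [-3.03, 1.67], [-3.05, -0], [-3.03, 3.03]. Speed limits (rad/s): [2.39, 2.39, 3.01, 3.14, 3.14, 3.14].

## Interface

Orientations are given as a unit quaternion [w, x, y, z].
In Python, from plant import ctrl gives the robot as it stands.
- The arm moves only by the shell command python3 -m crank 'ROWS'. ROWS is a JSON object of lists of equal length, an entry for each row: "linear": the shift along the tool's x, y, z in m, a list of three; "rotation": the turn, a rotation vector about the tool's x, y, z in degrees, a list of three; "grip": the finger opening in m, from 0 to 0.0876. In form: {"linear": [[dx, dy, dz], ...], "rotation": [[rx, ry, rz], ...], "grip": [grip, ...]}. A call has 1 to 8 rows; each row shifts and turns the commanded pose from where the row before left it, along the tool's axes as they then stand; what a row does not reach is not made up. A row lasts 1/12 s, in which the tool goes at most 41.7 mm and 7.16 degrees, less where a joint would pass 70% of its speed; a pose out of reach is approached as far as the arm can. A call is refused whole if a number of a shift passes 0.0417 or a number of a turn 7.16, either way. A call with a gripper value outside its range is refused whole. The fingers move at their own pace and stop on an object; the grip force is fixed at half the most. Time passes only in rows, so rows that do not move let the fingers close. It gives the time, the measured TCP pose, the force, the opening and the grip force at its end, in the units of the state.
- ctrl.state(): the state, without advancing time (a new reading comes with each control period).
- ctrl.read_camera(name): name is "side" or "top"; returns the picture (400x640x3 uint8, red, green, blue); there is no depth.
- ctrl.camera_model(name): a dict with "intrinsics" (3x3 intrinsics, pixels), "dist" ([k1, k2, p1, p2, k3] as OpenCV has them; the pictures are not rectified), "position" and "rotation" of the camera in the world. Camera axes: x right, y down, z forward; pixel columns grow to the right and rows downward; lengths in m; the calibration is good to about 2 mm. A picture is of the moment at which its call begins. camera_model takes no time and is no camera call.
- ctrl.close_job(): hands the job in; it is judged then, once.
The state is a dict: "clock": time; "joints": joint angles; "qd": joint speeds; "joint_torque": joint torques, N m; "tool_pos": TCP position; "tcp_rot": TCP orientation; "force": force on the tool from outside, world axes, zero at the start; "moment": the same for the moment, N m; "grip_width": finger opening in m; "finger_force": force on a finger pad.
Only numpy, scipy, OpenCV 4.12 (cv2) and the standard library are available. Lean on these libraries where they do the work, as an engineer would, in place of code of your own. Each camera call takes 0.05 s, during which the arm holds its last target. There are 200 camera calls.

## Task

Identify the capped vial for the bench log: turn the black locking knob of the three-well tube holder anticlockwise to its stop and draw the retainer back all the way, so that its clear lip uncovers the tubes. Lift out the one capped vial, leaving the two open tubes in their wells, and hold it in the air before the tilted window of the code reader with its bottom facing the glass: over the middle of the window, square to the glass and about 40 mm off it, touching the reader with nothing. Finish while still holding the vial steady there; leave the black foam plug and the marker where they are.

Things in the scene. Friction and masses are not known exactly. Their poses are not given: they have to be found in the camera images.
- tube_holder: aluminium tube holder fixed to the bench; origin under it at bench height. Base plate x = -92 to +72, y = -62 to +62, top z = 10 mm. Well block at its far end, x = 30 to 70, top z = 34 mm, with three round wells 14.8 mm wide, 24 mm deep, at x = +50, y = -40, 0, +40 mm. The retainer slides along x. The holder is turned up to 15 degrees
- lock_knob (a joint): angle of the locking knob, rad, anticlockwise seen from above: 0 = locked (its grip bar lies across the slide, along the holder's y), 1.45 = stop (bar nearly along the slide); free from about 0.8. Stiff, about 0.08 N m
- knob_grip (a point): top of the black knob's grip bar, on the knob's axis, 46.5 mm above the bench, at holder x = -30 mm when closed; rides on the retainer. The bar is 34 mm long (this point's y), 12 mm thick (its x), 24 mm high, on a round skirt 31 mm wide whose top is 23 mm above the bench. The retainer's upright (an open frame 63 mm high, 116 mm wide) begins 38 mm from the knob's axis, on the +x side
- retainer (a joint): how far the retainer is drawn back, m, along the holder's -x (towards the robot): 0 = closed over the tubes, 0.046 = fully back at its stop. Blocked by the knob's cam, with 2 to 3 mm of play, until the knob is free; then slides with about 2 N and stays where it is left. The knob rides on it and serves as its handle
- retainer_edge (a point): middle of the far edge of the retainer's clear lip, on its top: holder x = +60 mm when closed, +14 mm when fully back. The lip is 116 mm wide, 4 mm thick, top 67 mm above the bench, 3 to 6 mm above the tube tops; its near end, 52 mm behind this edge, stands on the upright, with a strip and screws up to 71 mm
- capped_vial: the only tube with a screw cap: 2 ml cryovial, 47 mm tall, body 12.4 mm wide, cap 14.4 mm wide from 33 mm to 47 mm above its base; origin at the centre of its base, z up through the cap. Stands in any of the three wells (base 10 mm above the bench, cap 43 to 57 mm above it). 11 to 19 g
- open_tube_1: open plain tube without a cap, 13.2 mm wide, 50 mm tall, origin at the centre of its base; in one of the other two wells; stays there
- open_tube_2: the second open tube, same size, in the remaining well; stays there
- reader_window (a point): centre of the code reader's round glass window (47 mm wide), 72 mm above the bench; z points straight out of the glass, leaning 30 degrees from vertical to the robot's side; x, y lie in the glass. Grey head 68 x 72 mm across, 44 mm deep behind the glass, its highest edge 89 mm above the bench. The vial's base belongs at z = +40 mm on this axis, the vial's z along this z
- foam_plug: black foam plug, 41 mm wide, 21 mm high, standing loose behind the work; origin at the centre of its underside; a bystander
- marker: marker pen, 131 mm long, lying loose, origin at the centre of its underside; a bystander
- code_reader: the code reader as a whole (foot 96 x 96 mm, cheeks, tilted head), fixed to the bench; origin under its foot at bench height; the window faces up and to its -x side. Not to be touched

How it is judged:
By the outcome, as a careful person would: the job done as asked, in the order asked, and still so for the second after the job is handed in, while the arm keeps its last pose, push and grip.
It also fails if it takes over 61 s, if anything falls off the work surface, if the arm or the gripper's body presses on something with over 40 N, if the wrist force passes 120 N, or if a joint passes its speed limit or range.

## Working session

There is one attempt and no reset: what is moved stays moved. The work goes in short steps, Python scripts to look and compute and a shell command to move; the robot and the scene stay as the last step left them, time stands still between calls to the robot, and variables do not carry over. Pictures are saved under pics/ and viewed, at most 11 in all, crops included, and the job is handed in when it is done.

```bash
ls; mkdir -p pics; python3 - <<'E'
from plant import ctrl
import cv2,numpy as np
np.set_printoptions(precision=4,suppress=True)
for n in("side","top"):
    im=ctrl.read_camera(n); cv2.imwrite(f"pics/{n}0.png",im[:,:,::-1]); m=ctrl.camera_model(n); print(n,m)
print(ctrl.state(),ctrl.grip_point_offset)
E
```

```text
pics
side {'intrinsics': array([[373.4633,   0.    , 318.7921],
       [  0.    , 373.4633, 199.2097],
       [  0.    ,   0.    ,   1.    ]]), 'dist': array([-0.0813,  0.    ,  0.    ,  0.    ,  0.    ]), 'position': array([ 1.2581, -0.4356,  0.4242]), 'rotation': array([-0.4486,  0.6872,  0.4779, -0.3135])}
top {'intrinsics': array([[477.8267,   0.    , 323.1241],
       [  0.    , 477.8267, 201.7637],
       [  0.    ,   0.    ,   1.    ]]), 'dist': array([-0.1329,  0.    ,  0.    ,  0.    ,  0.    ]), 'position': array([ 0.4563, -0.1783,  0.9409]), 'rotation': array([-0.0319,  0.7115, -0.701 ,  0.0369])}
{'clock': 0.1, 'joints': array([ 1.4591,  0.3593,  0.0112, -0.0003, -1.2241, -0.2881]), 'qd': array([ 0.0005, -0.0021,  0.0016,  0.002 , -0.0005, -0.0015]), 'joint_torque': array([ -0.0021, -58.4165,  29.3751,   7.0155,   0.0101,  -0.0001]), 'tool_pos': array([0.2626, 0.6214, 0.2257]), 'tcp_rot': array([ 0.0007,  0.9801, -0.1986, -0.0001]), 'force': array([ 0.173 ,  0.7498, -0.4006]), 'moment': array([ 0.0367,  0.0003, -0.0159]), 'finger_force': 0.0, 'grip_width': 0.0878000421453369} 0.0188
```

View pics/side0.png

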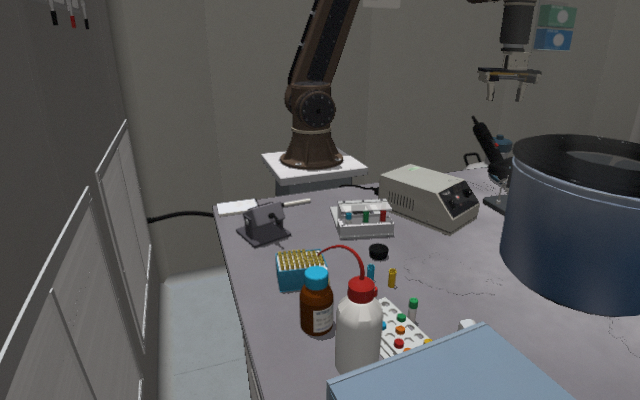

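View pics/top0.png

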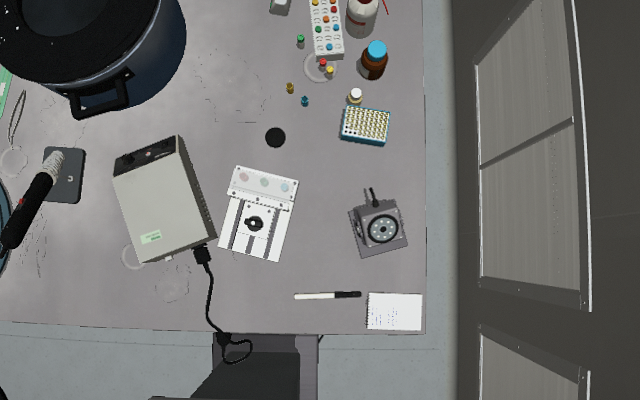

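The top view shows the holder at about (258,215), its tubes at (243,176), (264,182) and (286,187), and the knob at (254,223). The reader window is at (382,229), the foam plug at (275,137) and the marker at (328,295). In the side view the tubes stand at (349..382,215). Next I'll zoom in on both.

```bash
cat > h.py <<'E'
from plant import ctrl
import cv2,numpy as np
from scipy.spatial.transform import Rotation as R
np.set_printoptions(precision=4,suppress=True)
q2R=lambda q:R.from_quat(np.r_[q[1:],q[0]])
def ray(n,px):
    m=ctrl.camera_model(n)
    u=cv2.undistortPoints(np.array([[px]],float),m["intrinsics"],m["dist"])[0,0]
    d=q2R(m["rotation"]).apply([u[0],u[1],1.]); return m["position"],d/np.linalg.norm(d)
def plane(n,px,z):
    p,d=ray(n,px); return p+d*(z-p[2])/d[2]
def tri(a,b):  # top px, side px
    p,d=ray("top",a); q,e=ray("side",b)
    t=np.linalg.lstsq(np.c_[d,-e],q-p,rcond=None)[0]
    A=p+t[0]*d;B=q+t[1]*e; return (A+B)/2,np.linalg.norm(A-B)
def proj(n,X):
    m=ctrl.camera_model(n); Ri=q2R(m["rotation"]).inv()
    return cv2.projectPoints(Ri.apply(np.atleast_2d(X)-m["position"]),np.zeros(3),np.zeros(3),m["intrinsics"],m["dist"])[0][:,0]
def crop(n,box,s,name):
    im=ctrl.read_camera(n)[:,:,::-1]; x,y,w,h=box
    c=cv2.resize(im[y:y+h,x:x+w],None,fx=s,fy=s,interpolation=cv2.INTER_CUBIC); cv2.imwrite("pics/"+name,c); return im
E
python3 - <<'E'
from h import *
a=crop("top",(210,155,100,115),5,"t1.png");b=crop("side",(325,190,80,55),7,"s1.png");crop("top",(340,180,75,85),6,"r1.png")
A=cv2.imread("pics/t1.png");B=cv2.imread("pics/s1.png");C=cv2.imread("pics/r1.png")
o=np.zeros((600,800,3),np.uint8);o[:575,:500]=A;o[:340,500:725]=C[:340,:][:, :225]
cv2.imwrite("pics/t1.png",o)
E
```

```text
(no output)
```

View pics/t1.png

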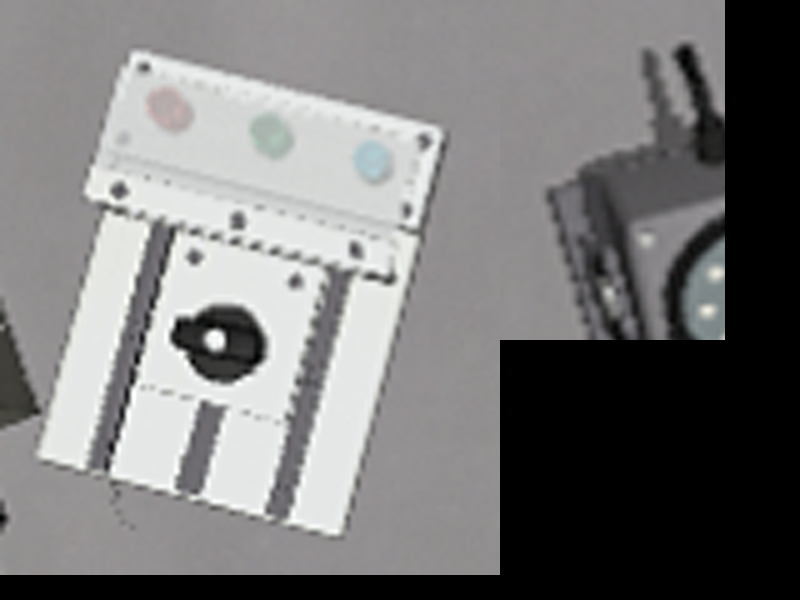

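View pics/s1.png

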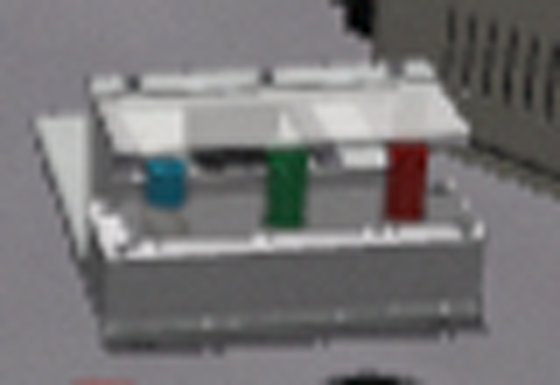

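Blue is the capped vial: a short cap at (284,187) top and (349,216) side, on the holder's right (y=-40). Red and green are plain tubes. I'll measure everything now and view the reader.

```bash
python3 - <<'E'
from h import *
t=crop("top",(340,180,75,85),6,"r1.png");s=crop("side",(230,190,70,60),6,"r2.png")
A=cv2.imread("pics/r1.png");B=cv2.imread("pics/r2.png");o=np.zeros((510,880,3),np.uint8);o[:,:450]=A;o[:360,450:870]=B;cv2.imwrite("pics/r3.png",o[:,:800])
def blob(im,box,lo,hi):
    x,y,w,h=box; m=cv2.inRange(cv2.cvtColor(np.ascontiguousarray(im[y:y+h,x:x+w]),cv2.COLOR_BGR2HSV),lo,hi)
    n,l,st,c=cv2.connectedComponentsWithStats(m); i=1+np.argmax(st[1:,4]); return c[i]+[x,y],st[i]+[x,y,0,0,0]
for nm,lo,hi in(("blue",(85,40,60),(110,255,255)),("green",(50,20,40),(84,255,255))):
    a,sa=blob(t,(230,165,70,35),lo,hi); b,sb=blob(s,(330,205,70,20),lo,hi); print(nm,a,sa,b,sb)
    # top face of tube: top centre ray vs side top-edge centre
    print(tri(a,b))
pt=lambda x,y:(210+x/5-.4,155+y/5-.4)
for nm,p,z in(("base BL",(38,458),.01),("base BR",(340,537),.01),("lip FL",(132,50),.067),("lip FR",(443,127),.067),("knob",(217,342),.0465),("bar end",(172,329),.0465)):
    print(nm,plane("top",pt(*p),z))
ps=lambda x,y:(325+x/7-.4,190+y/7-.4)
print("lip FL tri",tri(pt(132,50),ps(468,130)));print("lip FR",tri(pt(443,127),ps(112,150)))
# expected lip corners check
BL,BR=[plane("top",pt(*p),.01) for p in((38,458),(340,537))]
y=(BL-BR)/np.linalg.norm(BL-BR);x=np.array([y[1],-y[0],0]);print("width",np.linalg.norm(BL-BR),"yaw",np.degrees(np.arctan2(x[1],x[0])))
o=(BL+BR)/2+.092*x;print("origin",o,"vial",o+.05*x-.04*y,"knob",o-.03*x)
E
```

```text
blue [284.5 185. ] [284 185   2   1   2] [348.1915 215.7447] [345 212   7   8  47]
(array([ 0.5732, -0.1117,  0.0531]), np.float64(0.0016156114623810454))
green [265.     182.4286] [264 181   3   4   7] [365.4189 216.3108] [362 210   7  13  74]
(array([ 0.5789, -0.0728,  0.0474]), np.float64(0.0015506904298159942))
base BL [0.4569 0.0213 0.01  ]
base BR [ 0.4286 -0.0976  0.01  ]
lip FL [ 0.6086 -0.0208  0.067 ]
lip FR [ 0.5813 -0.1371  0.067 ]
knob [ 0.5016 -0.0529  0.0465]
bar end [ 0.5062 -0.0358  0.0465]
lip FL tri (array([ 0.6074, -0.0222,  0.0722]), np.float64(0.0010666184286123304))
lip FR (array([ 0.581 , -0.1363,  0.0723]), np.float64(0.002313637695323255))
width 0.12223822231732236 yaw -13.423243611816602
origin [ 0.5322 -0.0595  0.01  ] vial [ 0.5716 -0.11    0.01  ] knob [ 0.5031 -0.0525  0.01  ]
```

View pics/r3.png

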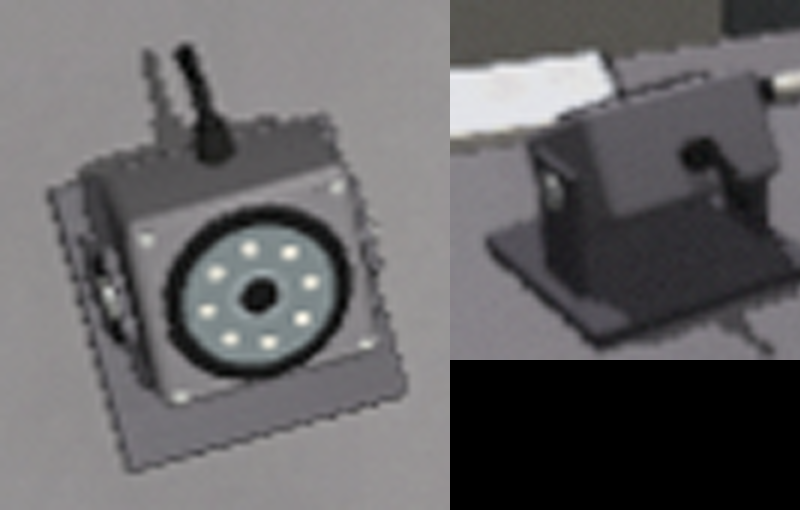

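Window centre is at (383,229) top with a clear head outline, and the side view shows the back of the head, whose top edge I'll use for height.

```bash
python3 - <<'E'
from h import *
t=lambda x,y:(340+x/6-.4,180+y/6-.4); s=lambda x,y:(230+(x-450)/6-.4,190+y/6-.4)
print("TL",tri(t(135,220),s(754,76)));print("TR",tri(t(332,163),s(587,112)))
w=plane("top",t(260,294),.072);print("window",w)
for a,b,z in(((147,239),(337,187),.087),((181,397),(367,343),.057),((130,470),(405,395),.006)):
    A,B=plane("top",t(*a),z),plane("top",t(*b),z);d=A-B;print("len",np.linalg.norm(d),"yaw",np.degrees(np.arctan2(-d[0],d[1])),(A+B)/2)
im=ctrl.read_camera("top")
print("foam",plane("top",(275,137),.021),"marker",plane("top",(294,296),.01),plane("top",(361,294),.01))
g=np.array([[.2,.6,.2]])
E
```

```text
TL (array([ 0.515 , -0.2537,  0.0842]), np.float64(0.0008799329044817024))
TR (array([ 0.532 , -0.3161,  0.0868]), np.float64(0.005985679778076546))
window [ 0.4937 -0.2935  0.072 ]
len 0.05939518878208552 yaw 16.044205825398233 [ 0.5172 -0.2861  0.087 ]
len 0.06018621182896043 yaw 16.728317937019277 [ 0.4709 -0.3     0.057 ]
len 0.09348266750236499 yaw 15.74828241601139 [ 0.4514 -0.3051  0.006 ]
foam [ 0.6727 -0.0875  0.021 ] marker [ 0.3636 -0.1305  0.01  ] [ 0.3692 -0.2599  0.01  ]
```

```bash
cat >> h.py <<'E'
def need(p,Rt=None):
    """shift (tool axes) to world p; turn (tool rotvec deg) to orientation Rt"""
    s=ctrl.state(); T=q2R(s["tcp_rot"])
    print("clock",s["clock"],"pos",s["tool_pos"],"shift",T.inv().apply(np.array(p)-s["tool_pos"]), "turn",None if Rt is None else np.degrees((T.inv()*Rt).as_rotvec()),"F",s["force"],"j",s["joints"])
def down(hy): # tool down, tool y at heading hy deg
    h=np.radians(hy); y=np.array([np.cos(h),np.sin(h),0]); z=np.array([0,0,-1.]); return R.from_matrix(np.c_[np.cross(y,z),y,z])
E
python3 - <<'E'
from h import *
print(tri((12,245),(474,118)),plane("top",(12,245),.2),"box",tri((178,136),(478,197)),tri((112,172),(385,172)))
need([.40,.15,.27]); need([.5025,-.0525,.12],down(166.7))
E
```

```text
(array([0.4514, 0.316 , 0.2214]), np.float64(0.0064862161498010435)) [0.4495 0.3273 0.2   ] box (array([0.6766, 0.1113, 0.0985]), np.float64(0.06780836749189965)) (array([0.5429, 0.0838, 0.1606]), np.float64(0.17603668609705678))
clock 0.4 pos [0.2627 0.6217 0.2264] shift [ 0.3101  0.381  -0.0435] turn None F [0.4923 0.1223 0.6926] j [ 1.4591  0.3587  0.0117 -0.     -1.2241 -0.2881]
clock 0.4 pos [0.2627 0.6217 0.2264] shift [0.4833 0.5276 0.1066] turn [ 0.0111 -0.0121 80.3928] F [0.4923 0.1223 0.6926] j [ 1.4591  0.3587  0.0117 -0.     -1.2241 -0.2881]
```

```bash
python3 -m crank '{"linear":[[0,0,-0.016],[0,0,-0.016],[0,0,-0.016],[0,0,-0.016],[0,0,-0.016],[0,0,-0.016],[0,0,-0.016],[0,0,-0.016]],"rotation":[[0,0,7],[0,0,7],[0,0,7],[0,0,7],[0,0,7],[0,0,7],[0,0,7],[0,0,7]],"grip":[0.087,0.08,0.07,0.06,0.05,0.04,0.03,0.026]}'; python3 -m crank '{"linear":[[0,0,0],[0,0,0],[0,0,0],[0,0,0]],"rotation":[[0,0,6.1],[0,0,6.1],[0,0,6.1],[0,0,6.1]],"grip":[0.026,0.026,0.026,0.026]}'
python3 -c "
from h import *
need([.5025,-.0525,.12],down(166.7))"
```

```text
clock: 1.07
tool_pos: [0.2627, 0.6216, 0.3554]
tcp_rot: [-0.0, 0.77, -0.638, -0.0]
force: [1.0, 0.3, 0.3]
grip_width: 0.0456
finger_force: 0.0
clock: 1.4
tool_pos: [0.2627, 0.6217, 0.3547]
tcp_rot: [0.0, -0.618, 0.786, 0.0]
force: [0.0, -0.9, 0.7]
grip_width: 0.0266
finger_force: 0.0
clock 1.4 pos [0.2627 0.6217 0.3547] shift [ 0.5989 -0.3917  0.2345] turn [ 0.0069  0.0088 -0.3077] F [ 0.0169 -0.879   0.673 ] j [ 1.4591  0.3127  0.2295 -0.0001 -1.4874 -1.6966]
```

```bash
python3 -m crank '{"linear":[[0.03,-0.0196,0],[0.03,-0.0196,0],[0.03,-0.0196,0],[0.03,-0.0196,0],[0.03,-0.0196,0],[0.03,-0.0196,0],[0.03,-0.0196,0],[0.03,-0.0196,0]],"rotation":[[0,0,0],[0,0,0],[0,0,0],[0,0,0],[0,0,0],[0,0,0],[0,0,0],[0,0,0]],"grip":[0.026,0.026,0.026,0.026,0.026,0.026,0.026,0.026]}' >/dev/null;  python3 -m crank '{"linear":[[0.03,-0.0196,0],[0.03,-0.0196,0],[0.03,-0.0196,0],[0.03,-0.0196,0],[0.03,-0.0196,0],[0.03,-0.0196,0],[0.03,-0.0196,0],[0.03,-0.0196,0]],"rotation":[[0,0,0],[0,0,0],[0,0,0],[0,0,0],[0,0,0],[0,0,0],[0,0,0],[0,0,0]],"grip":[0.026,0.026,0.026,0.026,0.026,0.026,0.026,0.026]}' >/dev/null;  python3 -m crank '{"linear":[[0.03,-0.0196,0],[0.03,-0.0196,0],[0.03,-0.0196,0],[0.02,-0.013,0],[0,0,0.03],[0,0,0.03],[0,0,0.03],[0,0,0.03]],"rotation":[[0,0,0],[0,0,0],[0,0,0],[0,0,0],[0,0,0],[0,0,0],[0,0,0],[0,0,0]],"grip":[0.026,0.026,0.026,0.026,0.026,0.026,0.026,0.026]}'
python3 -c "
from h import *
need([.5025,-.0525,.12],down(166.7))"
```

```text
clock: 3.4
tool_pos: [0.5018, -0.0416, 0.2336]
tcp_rot: [0.0, -0.62, 0.785, -0.0]
force: [0.0, 0.5, -0.8]
grip_width: 0.0262
finger_force: 0.0
clock 3.4 pos [ 0.5018 -0.0416  0.2336] shift [ 0.0105 -0.0031  0.1136] turn [-0.0471  0.0322 -0.0578] F [ 0.0403  0.5319 -0.7679] j [ 0.3081  0.0685 -0.3475 -0.0001 -1.1537 -0.5412]
```

```bash
python3 -m crank '{"linear":[[0.0105,-0.003,0],[0,0,0.03],[0,0,0.03],[0,0,0.03],[0,0,0.03],[0,0,0.03],[0,0,0.02],[0,0,0]],"rotation":[[0,0,0],[0,0,0],[0,0,0],[0,0,0],[0,0,0],[0,0,0],[0,0,0],[0,0,0]],"grip":[0.026,0.026,0.026,0.026,0.026,0.026,0.026,0.026]}'
python3 -c "
from h import *
need([.5025,-.0525,.027],down(166.7))"
```

```text
clock: 4.07
tool_pos: [0.5007, -0.0528, 0.0619]
tcp_rot: [-0.003, -0.62, 0.784, 0.001]
force: [-1.8, 0.2, 0.1]
grip_width: 0.0261
finger_force: 0.0
clock 4.0667 pos [ 0.5007 -0.0528  0.0619] shift [-0.0008 -0.0019  0.0349] turn [ 0.29   -0.1399 -0.0336] F [-1.8399  0.1753  0.0961] j [ 0.2854  0.2575 -0.5675 -0.0006 -0.7514 -0.5177]
```

```bash
python3 -m crank '{"linear":[[0,0,0.009],[0,0,0.009],[0,0,0.009],[0,0,0.006],[0,0,0]],"rotation":[[0,0,0],[0,0,0],[0,0,0],[0,0,0],[0,0,0]],"grip":[0.026,0.026,0.026,0.026,0.026]}'
python3 -c "
from h import *
need([.5025,-.0525,.027],down(166.7))"
```

```text
clock: 4.48
tool_pos: [0.5021, -0.0521, 0.0308]
tcp_rot: [-0.0, -0.62, 0.784, 0.0]
force: [0.5, -0.0, 0.3]
grip_width: 0.0262
finger_force: 0.0
clock 4.4833 pos [ 0.5021 -0.0521  0.0308] shift [ 0.0002 -0.0005  0.0038] turn [ 0.0561 -0.0233 -0.0174] F [ 0.5391 -0.0231  0.2876] j [ 0.2862  0.3041 -0.5986 -0.0002 -0.6692 -0.5184]
```

```bash
python3 -m crank '{"linear":[[0,0,0.003],[0,0,0],[0,0,0],[0,0,0],[0,0,0],[0,0,0],[0,0,0]],"rotation":[[0,0,0],[0,0,0],[0,0,0],[0,0,0],[0,0,0],[0,0,0],[0,0,0]],"grip":[0.026,0.026,0.005,0.005,0.005,0.005,0.005]}'
python3 -c "
from h import *
crop('top',(210,155,100,115),5,'k1.png')"
```

```text
clock: 5.07
tool_pos: [0.5028, -0.052, 0.0289]
tcp_rot: [0.0, -0.62, 0.784, -0.0]
force: [0.2, 0.5, 2.4]
grip_width: 0.0116
finger_force: 29.8
```

View pics/k1.png

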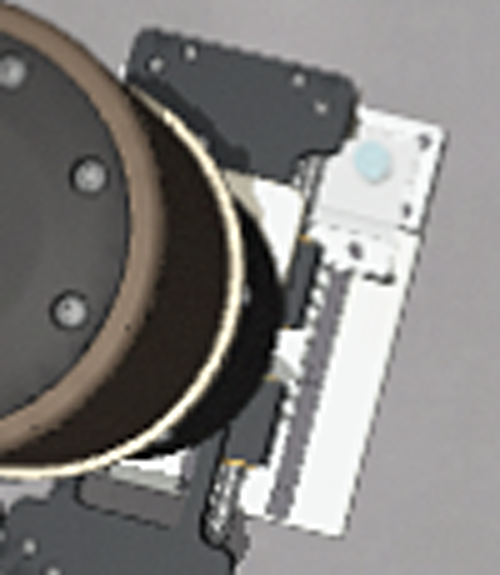

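The knob bar is gripped (12 mm opening) and the vial is still seen at (372,160) in the crop. Before I swing the wide gripper body round, I'll check the height of the grey box on the left.

```bash
python3 - <<'E'
from h import *
a=tri((179,136),(444,206));b=tri((216,239),(381,175));print(a,b)
k=np.array([.5028,-.052]);d=(b[0]-a[0])[:2];L=np.linalg.norm(d);u=d/L;n=np.array([-u[1],u[0]])
print("dist knob to box edge line",(k-a[0][:2])@n,L,(k-a[0][:2])@u, "edge heading",np.degrees(np.arctan2(*-u[::-1])))
for h in(.09,.1,.11):print(plane("top",(179,136),h),plane("top",(216,239),h))
E
```

```text
(array([0.6573, 0.0833, 0.0824]), np.float64(0.004405915621492277)) (array([0.4734, 0.0129, 0.0992]), np.float64(0.017762973695289397))
dist knob to box edge line 0.07115591843578525 0.1969137090311508 0.19264959481967384 edge heading 20.9353575945585
[0.6568 0.0829 0.09  ] [0.4697 0.0067 0.09  ]
[0.6544 0.0799 0.1   ] [0.4695 0.0046 0.1   ]
[0.652  0.0768 0.11  ] [0.4694 0.0024 0.11  ]
```

```bash
python3 -c "
import cv2
a=cv2.imread('pics/side0.png')[155:240,370:490];b=cv2.imread('pics/top0.png')[125:270,105:225]
import numpy as np
a=cv2.resize(a,None,fx=4,fy=4,interpolation=2);b=cv2.resize(b,None,fx=2.6,fy=2.6,interpolation=2)
o=np.zeros((400,800,3),np.uint8);o[:a.shape[0],:480]=a;o[:b.shape[0],485:485+b.shape[1]]=b;cv2.imwrite('pics/b.png',o)"
```

```text
(no output)
```

View pics/b.png

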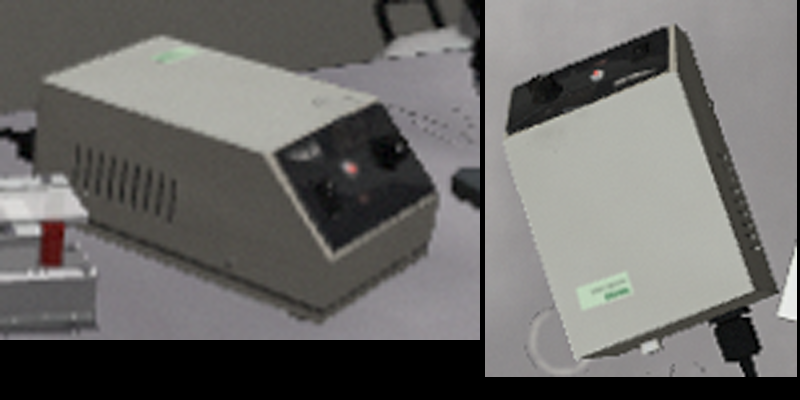

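The grey box has a sloped front; its flat-top corners are at top (208,236)/(177,151) and side (380,175)/(437,193).

```bash
python3 - <<'E'
from h import *
a=tri((177,151),(436.6,192.6));b=tri((207.6,236),(380.2,174.6));print(a,b)
k=np.array([.5028,-.052]);d=(a[0]-b[0])[:2];u=d/np.linalg.norm(d);n=np.array([-u[1],u[0]]);n*=np.sign(n[1])
print("edge dist from knob",(b[0][:2]-k)@n, "box normal heading",np.degrees(np.arctan2(n[1],n[0])))
E
```

```text
(array([0.6261, 0.0812, 0.102 ]), np.float64(0.0005045506822529895)) (array([0.4746, 0.0197, 0.1013]), np.float64(0.0004064069261981186))
edge dist from knob 0.07701915467422699 box normal heading 112.10984068333528
```

The box top is at z≈0.101 and only 77 mm from the knob, so the gripper body (0.095) would hit it at the end of the turn. I'll regrip the bar 11 mm higher so the body clears the box.

```bash
python3 -m crank '{"linear":[[0,0,0],[0,0,-0.0055],[0,0,-0.0055],[0,0,0],[0,0,0],[0,0,0],[0,0,0],[0,0,0]],"rotation":[[0,0,0],[0,0,0],[0,0,0],[0,0,0],[0,0,0],[0,0,0],[0,0,0],[0,0,0]],"grip":[0.016,0.016,0.016,0.016,0.005,0.005,0.005,0.005]}'
python3 -m crank '{"linear":[[0,0,0],[0,0,0],[0,0,0],[0,0,0]],"rotation":[[0,0,-4],[0,0,-4],[0,0,-4],[0,0,-4]],"grip":[0.005,0.005,0.005,0.005]}'
python3 -c "
from h import *
need([.5025,-.0525,.04],down(249.8));print(ctrl.state()['moment'])"
```

```text
clock: 5.78
tool_pos: [0.5028, -0.0519, 0.0399]
tcp_rot: [0.0, -0.621, 0.784, -0.0]
force: [-1.4, 0.5, 6.8]
grip_width: 0.0116
finger_force: 30.0
clock: 6.12
tool_pos: [0.5027, -0.052, 0.0399]
tcp_rot: [-0.0, 0.725, -0.689, 0.0]
force: [-0.9, 1.1, 6.6]
grip_width: 0.0113
finger_force: 30.0
clock 6.1167 pos [ 0.5027 -0.052   0.0399] shift [ 0.0005  0.0003 -0.0001] turn [ -0.025   -0.0183 -66.9027] F [-0.9227  1.0969  6.5995] j [ 0.2863  0.29   -0.5901  0.0002 -0.6902 -0.2359]
[ 0.3051  0.4976 -0.0939]
```

```bash
python3 -m crank '{"linear":[[0,0,0],[0,0,0],[0,0,0],[0,0,0],[0,0,0],[0,0,0],[0,0,0]],"rotation":[[0,0,-6],[0,0,-6],[0,0,-6],[0,0,-6],[0,0,-6],[0,0,-6],[0,0,-6]],"grip":[0.005,0.005,0.005,0.005,0.005,0.005,0.005]}'
python3 -m crank '{"linear":[[0,0,0],[0,0,0],[0,0,0],[0,0,0]],"rotation":[[0,0,-6],[0,0,-6],[0,0,-6],[0,0,-4]],"grip":[0.005,0.005,0.005,0.005]}'
python3 -c "
from h import *
need([.5025,-.0525,.04],down(249.8));print(ctrl.state()['moment'])"
```

```text
clock: 6.7
tool_pos: [0.5021, -0.0522, 0.0399]
tcp_rot: [0.0, 0.924, -0.383, -0.0]
force: [-2.6, 0.4, 8.6]
grip_width: 0.0113
finger_force: 30.0
clock: 7.03
tool_pos: [0.5019, -0.0525, 0.0399]
tcp_rot: [0.0, 0.98, -0.199, -0.0]
force: [-3.4, -1.8, 8.9]
grip_width: 0.0115
finger_force: 30.0
clock 7.0333 pos [ 0.5019 -0.0525  0.0399] shift [ 0.0005 -0.0003 -0.0001] turn [ 0.0615  0.0424 -2.7875] F [-3.4114 -1.7744  8.903 ] j [ 0.2859  0.2897 -0.5908  0.0006 -0.6915  0.8832]
[-0.7819  1.2212 -0.0784]
```

```bash
python3 -m crank '{"linear":[[0,0,0],[0,0,0],[0,0,0]],"rotation":[[0,0,-2],[0,0,-1.5],[0,0,0]],"grip":[0.005,0.005,0.005]}' ; python3 -c "
from h import *
print(ctrl.state()['moment'])"; python3 -m crank '{"linear":[[0,0,0],[0,0,0],[0,0,0]],"rotation":[[0,0,-1.5],[0,0,-1.5],[0,0,0]],"grip":[0.005,0.005,0.005]}' 
python3 -c "
from h import *
need([.5025,-.0525,.04],down(249.8));print(ctrl.state()['moment'])
x=np.array([np.cos(np.radians(-13.3)),np.sin(np.radians(-13.3)),0]);need(ctrl.state()['tool_pos']-.046*x)"
```

```text
clock: 7.28
tool_pos: [0.5019, -0.0526, 0.0399]
tcp_rot: [0.0, 0.985, -0.171, -0.0]
force: [-2.2, -2.3, 8.4]
grip_width: 0.0117
finger_force: 30.1
[-0.8205  1.1912 -0.2712]
clock: 7.53
tool_pos: [0.5019, -0.0526, 0.0399]
tcp_rot: [0.0, 0.989, -0.146, -0.0]
force: [-2.7, -1.8, 9.0]
grip_width: 0.0115
finger_force: 31.1
clock 7.5333 pos [ 0.5019 -0.0526  0.0399] shift [ 0.0006 -0.0002 -0.0001] turn [0.0463 0.044  3.4261] F [-2.6727 -1.8178  8.961 ] j [ 0.2857  0.2897 -0.5907  0.0004 -0.6915  0.9921]
[-0.8158  1.122  -0.6187]
clock 7.5333 pos [ 0.5019 -0.0526  0.0399] shift [-0.0459  0.0028  0.    ] turn None F [-2.6727 -1.8178  8.961 ] j [ 0.2857  0.2897 -0.5907  0.0004 -0.6915  0.9921]
```

```bash
python3 -m crank '{"linear":[[0,0,0],[-0.006,0.0007,0],[-0.006,0.0007,0],[-0.006,0.0007,0],[-0.006,0.0007,0],[-0.006,0.0007,0],[-0.006,0.0007,0],[0,0,0]],"rotation":[[0,0,3],[0,0,0],[0,0,0],[0,0,0],[0,0,0],[0,0,0],[0,0,0],[0,0,0]],"grip":[0.005,0.005,0.005,0.005,0.005,0.005,0.005,0.005]}' ; python3 -m crank '{"linear":[[-0.004,0.0005,0],[-0.003,0.0003,0],[-0.003,0.0003,0],[0,0,0],[0,0,0]],"rotation":[[0,0,0],[0,0,0],[0,0,0],[0,0,0],[0,0,0]],"grip":[0.005,0.005,0.005,0.005,0.005]}' 
python3 -c "
from h import *
s=ctrl.state();d=s['tool_pos']-[.5019,-.0526,.0399];print(d,np.hypot(d[0],d[1]),np.degrees(np.arctan2(d[1],d[0])),s['moment'],s['force'],s['joints'])"
```

```text
clock: 8.2
tool_pos: [0.4664, -0.044, 0.0399]
tcp_rot: [0.0, 0.985, -0.172, 0.0]
force: [-0.7, -2.5, 7.4]
grip_width: 0.0116
finger_force: 30.1
clock: 8.62
tool_pos: [0.4571, -0.0417, 0.0399]
tcp_rot: [0.0, 0.985, -0.172, -0.0]
force: [-1.8, -2.7, 8.4]
grip_width: 0.0117
finger_force: 30.1
[-0.0448  0.0109 -0.    ] 0.04610064175130638 166.37946667745777 [-1.0531  0.5835 -0.1958] [-1.7757 -2.678   8.3563] [ 0.3404  0.225  -0.6898  0.0006 -0.6563  0.8843]
```

```bash
python3 -m crank '{"linear":[[-0.002,0.0002,0],[-0.002,0.0002,0],[0,0,0]],"rotation":[[0,0,0],[0,0,0],[0,0,0]],"grip":[0.005,0.005,0.005]}' ; python3 -c "
from h import *
s=ctrl.state();d=s['tool_pos']-[.5019,-.0526,.0399];print(d,np.hypot(d[0],d[1]),s['moment'],s['force'])"
```

```text
clock: 8.87
tool_pos: [0.4566, -0.0412, 0.0401]
tcp_rot: [0.0, 0.985, -0.171, 0.003]
force: [14.9, -17.2, -9.2]
grip_width: 0.0114
finger_force: 30.0
[-0.0453  0.0114  0.0002] 0.04672073178213467 [-6.2542 -5.1997 -0.138 ] [ 14.8762 -17.1774  -9.2199]
```

```bash
python3 -m crank '{"linear":[[0.002,-0.0002,0],[0.002,-0.0002,0],[0,0,0]],"rotation":[[0,0,0],[0,0,0],[0,0,0]],"grip":[0.005,0.005,0.005]}' ; python3 -c "
from h import *
s=ctrl.state();print(s['tool_pos'],s['moment'],s['force'])
crop('top',(150,140,160,140),3.6,'p1.png');crop('side',(320,140,80,110),4.5,'p2.png')
A=cv2.imread('pics/p1.png');B=cv2.imread('pics/p2.png');A=A[:,:440] if 0 else cv2.resize(A,(430,376));o=np.zeros((500,800,3),np.uint8);o[:376,:430]=A;o[:495,435:795]=B;cv2.imwrite('pics/p3.png',o)"
```

```text
clock: 9.12
tool_pos: [0.4579, -0.0419, 0.0399]
tcp_rot: [0.0, 0.985, -0.172, 0.0]
force: [0.0, -4.4, 6.5]
grip_width: 0.0116
finger_force: 30.0
[ 0.4579 -0.0419  0.0399] [-1.721  -0.1511 -0.1594] [ 0.0181 -4.409   6.5014]
```

View pics/p3.png

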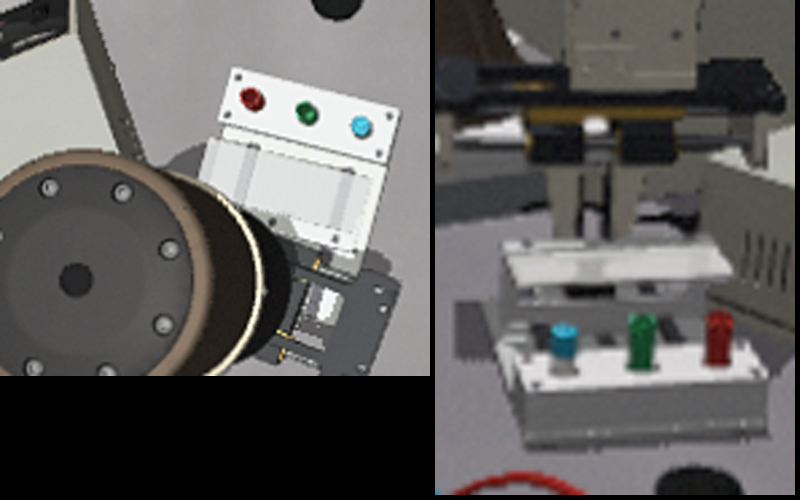

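Retainer is back and the tubes are uncovered: red, green and blue at (252,98), (307,113) and (361,127), with the blue-capped vial on a clear body at side (564,340). I'll seat the retainer on its stop once more and release it there.

```bash
python3 -m crank '{"linear":[[-0.0015,0.0002,0],[-0.0015,0.0002,0],[0,0,0]],"rotation":[[0,0,0],[0,0,0],[0,0,0]],"grip":[0.005,0.005,0.005]}' ; python3 -m crank '{"linear":[[0,0,0],[0,0,0],[0,0,0],[0,0,-0.01],[0,0,-0.02],[0,0,-0.03],[0,0,-0.03],[0,0,0]],"rotation":[[0,0,0],[0,0,0],[0,0,0],[0,0,0],[0,0,0],[0,0,0],[0,0,0],[0,0,0]],"grip":[0.022,0.022,0.022,0.026,0.026,0.026,0.026,0.026]}';python3 -c "
from h import *
s=ctrl.state();print(s['tool_pos'],s['moment'],s['force'])"
```

```text
clock: 9.47
tool_pos: [0.4567, -0.0414, 0.04]
tcp_rot: [0.0, 0.985, -0.171, 0.002]
force: [10.5, -11.8, -3.9]
grip_width: 0.0111
finger_force: 30.0
clock: 10.13
tool_pos: [0.4574, -0.04, 0.1346]
tcp_rot: [-0.001, 0.985, -0.171, 0.004]
force: [1.8, -0.1, 0.6]
grip_width: 0.0261
finger_force: 0.0
[ 0.4574 -0.04    0.1346] [ 0.0242 -0.1963  0.0159] [ 1.8383 -0.1025  0.6203]
```

```bash
python3 -m crank '{"linear":[[0,0,0],[0,0,0],[0,0,0],[0,0,0],[0,0,0],[0,0,0],[0,0,0],[0,0,0]],"rotation":[[0,0,-7],[0,0,-7],[0,0,-7],[0,0,-7],[0,0,-7],[0,0,-7],[0,0,-6.5],[0,0,0]],"grip":[0.03,0.03,0.03,0.03,0.03,0.03,0.03,0.03]}';python3 - <<'E'
from h import *
t=ctrl.read_camera("top")[:,:,::-1];s=ctrl.read_camera("side")[:,:,::-1]
def blob(im,box,lo,hi):
    x,y,w,h=box; m=cv2.inRange(cv2.cvtColor(np.ascontiguousarray(im[y:y+h,x:x+w]),cv2.COLOR_BGR2HSV),lo,hi)
    n,l,st,c=cv2.connectedComponentsWithStats(m); i=1+np.argmax(st[1:,4]); return c[i]+[x,y],st[i]+[x,y,0,0,0]
for nm,lo,hi in(("blue",(85,60,60),(110,255,255)),("green",(50,60,40),(84,255,255)),("red",(165,60,60),(180,255,255))):
    try:
        a,sa=blob(t,(230,165,70,35),lo,hi); b,sb=blob(s,(330,200,70,35),lo,hi); print(nm,a,sa,b,sb,*tri(a,b))
        print("  z57",plane("top",a,.056))
    except Exception as e: print(nm,e)
need([.5725,-.111,.1],down(-61.3))
E
```

```text
clock: 10.8
tool_pos: [0.4541, -0.0406, 0.1293]
tcp_rot: [-0.0, 0.968, 0.25, -0.0]
force: [-0.3, 0.5, -0.2]
grip_width: 0.03
finger_force: 0.0
blue [283.9333 186.4444] [281 183   7   8  45] [348.1633 215.2857] [345 212   7   8  49] [ 0.5705 -0.1107  0.0528] 0.001481410322957365
  z57 [ 0.5704 -0.1102  0.056 ]
green [263.5  181.62] [260 178   8   8  50] [365.4769 215.0462] [363 210   7  12  65] [ 0.5794 -0.0716  0.0508] 0.001150109781097543
  z57 [ 0.5789 -0.0717  0.056 ]
red attempt to get argmax of an empty sequence
clock 10.9 pos [ 0.4542 -0.0407  0.1294] shift [0.0705 0.1182 0.0293] turn [-0.0148  0.0202 -0.2249] F [-0.3827 -0.2995  0.3196] j [ 0.3446  0.0878 -0.5898 -0.0003 -0.8936  1.7233]
```

```bash
python3 -m crank '{"linear":[[0.014,0.0236,0],[0.014,0.0236,0],[0.014,0.0236,0],[0.014,0.0236,0.01],[0.0135,0.0225,0.02],[0,0,0],[0,0,0]],"rotation":[[0,0,0],[0,0,0],[0,0,0],[0,0,0],[0,0,0],[0,0,0],[0,0,0]],"grip":[0.03,0.03,0.03,0.03,0.03,0.03,0.03]}';python3 - <<'E'
from h import *
need([.571,-.1105,.038],down(-61.3))
E
```

```text
clock: 11.48
tool_pos: [0.571, -0.1107, 0.0973]
tcp_rot: [-0.0, 0.969, 0.245, -0.002]
force: [-0.7, 0.1, 0.3]
grip_width: 0.03
finger_force: 0.0
clock 11.4833 pos [ 0.571  -0.1107  0.0973] shift [ 0.0003 -0.      0.0593] turn [-0.0938  0.2099 -0.2854] F [-0.6903  0.1227  0.2744] j [ 0.1445  0.3246 -0.3611 -0.0003 -0.8891  1.9225]
```

```bash
python3 -m crank '{"linear":[[0,0,0.012],[0,0,0.012],[0,0,0.012],[0,0,0.012],[0,0,0.006],[0,0,0.004],[0,0,0]],"rotation":[[0,0,0],[0,0,0],[0,0,0],[0,0,0],[0,0,0],[0,0,0],[0,0,0]],"grip":[0.03,0.03,0.03,0.03,0.03,0.03,0.03]}';python3 -m crank '{"linear":[[0,0,0],[0,0,0],[0,0,0],[0,0,0],[0,0,0],[0,0,0]],"rotation":[[0,0,0],[0,0,0],[0,0,0],[0,0,0],[0,0,0],[0,0,0]],"grip":[0.024,0.02,0.017,0.014,0.01,0.01]}'
python3 -c "
from h import *
need([.571,-.1105,.038],down(-61.3))"
```

```text
clock: 12.07
tool_pos: [0.5711, -0.1097, 0.0415]
tcp_rot: [-0.0, 0.969, 0.248, -0.0]
force: [-0.8, -0.3, -0.2]
grip_width: 0.03
finger_force: 0.0
clock: 12.57
tool_pos: [0.5719, -0.11, 0.042]
tcp_rot: [0.0, 0.969, 0.248, 0.0]
force: [-1.1, -0.0, 1.6]
grip_width: 0.0131
finger_force: 30.0
clock 12.5667 pos [ 0.5719 -0.11    0.042 ] shift [-0.001  0.     0.004] turn [ 0.0214 -0.0374 -0.0047] F [-1.0934 -0.0418  1.5755] j [ 0.1457  0.3908 -0.417   0.0002 -0.7623  1.9258]
```

```bash
python3 -m crank '{"linear":[[0,0,-0.006],[0,0,-0.01],[0,0,-0.012],[0,0,-0.015],[0,0,-0.02],[0,0,-0.025],[0,0,-0.02],[0,0,0]],"rotation":[[0,0,0],[0,0,0],[0,0,0],[0,0,0],[0,0,0],[0,0,0],[0,0,0],[0,0,0]],"grip":[0.01,0.01,0.01,0.01,0.01,0.01,0.01,0.01]}'
python3 - <<'E'
from h import *
crop('side',(315,140,100,100),6,'v1.png')
w=np.array([.494,-.2933,.072]);y=np.radians(16.2);n=np.array([-.5*np.cos(y),-.5*np.sin(y),np.cos(np.pi/6)])
z=-n; ty=np.array([np.sin(y),-np.cos(y),0]) # heading -73.8
Rt=R.from_matrix(np.c_[np.cross(ty,z),ty,z])
for h in (.0600+.012,.15): need(w+h*n,Rt)
E
```

```text
clock: 13.23
tool_pos: [0.5742, -0.1101, 0.1552]
tcp_rot: [0.001, 0.969, 0.248, 0.004]
force: [0.6, -1.1, 0.2]
grip_width: 0.0134
finger_force: 30.0
clock 13.2833 pos [ 0.5732 -0.1099  0.153 ] shift [-0.1928  0.115   0.018 ] turn [-3.1721 29.5808 12.244 ] F [-0.537  -0.1133 -1.3201] j [ 0.1457  0.265  -0.3005  0.0006 -0.9998  1.9258]
clock 13.2833 pos [ 0.5732 -0.1099  0.153 ] shift [-0.2305  0.1067 -0.0498] turn [-3.1721 29.5808 12.244 ] F [-0.537  -0.1133 -1.3201] j [ 0.1457  0.265  -0.3005  0.0006 -0.9998  1.9258]
```

View pics/v1.png

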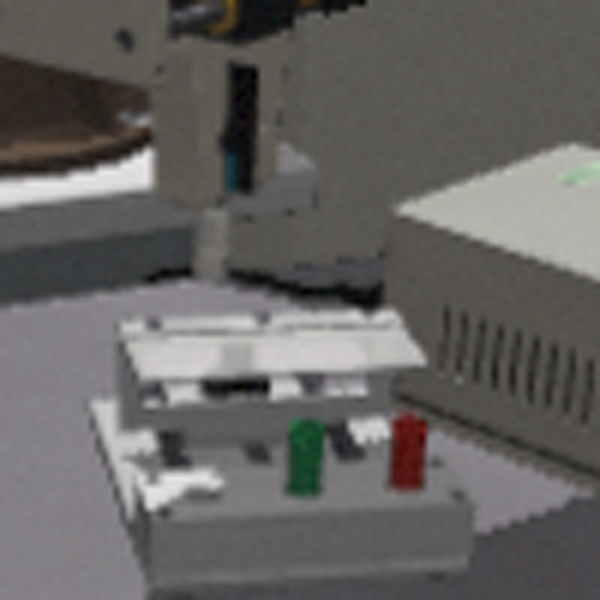

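Vial is lifted out: its bottom shows at crop (210,278) below the fingers, and red and green are still in their wells. On to the reader.

```bash
python3 -m crank '{"linear":[[-0.01,0.005,-0.006],[-0.025,0.0117,-0.006],[-0.032,0.0147,-0.006],[-0.034,0.0157,-0.006],[-0.034,0.0157,-0.006],[-0.034,0.0157,-0.006],[-0.034,0.0157,-0.007],[-0.0275,0.0125,-0.007]],"rotation":[[0,0,0],[0,0,0],[0,0,0],[0,0,0],[0,0,0],[0,0,0],[0,0,0],[0,0,0]],"grip":[0.01,0.01,0.01,0.01,0.01,0.01,0.01,0.01]}'
python3 -m crank '{"linear":[[0,0,0],[0,0,0],[0,0,0],[0,0,0],[0,0,0],[0,0,0],[0,0,0]],"rotation":[[-0.53,4.93,2.04],[-0.53,4.93,2.04],[-0.53,4.93,2.04],[-0.53,4.93,2.04],[-0.53,4.93,2.04],[-0.53,4.93,2.04],[0,0,0]],"grip":[0.01,0.01,0.01,0.01,0.01,0.01,0.01]}'
cat >> h.py <<'E'
W=np.array([.494,-.2933,.072]);_y=np.radians(16.2);N=np.array([-.5*np.cos(_y),-.5*np.sin(_y),np.cos(np.pi/6)])
_t=np.array([np.sin(_y),-np.cos(_y),0]); RT=R.from_matrix(np.c_[np.cross(_t,-N),_t,-N])
E
python3 - <<'E'
from h import *
m=proj("side",[[.5732,-.1099,.153],[.5732,-.1099,.121]]);print(m,"seen base",(315+210/6-.4,140+278/6-.4))
need(W+.072*N,RT)
E
```

```text
clock: 13.95
tool_pos: [0.4178, -0.3157, 0.1996]
tcp_rot: [-0.0, 0.969, 0.248, -0.001]
force: [1.2, 0.0, -0.4]
grip_width: 0.0131
finger_force: 30.0
clock: 14.53
tool_pos: [0.4182, -0.3141, 0.1987]
tcp_rot: [-0.038, 0.957, 0.133, 0.256]
force: [-1.5, -0.8, -0.9]
grip_width: 0.0136
finger_force: 30.0
[[350.7207 173.7527]
 [350.258  187.5956]] seen base (349.6, 185.93333333333334)
clock 14.5333 pos [ 0.4182 -0.3141  0.1987] shift [0.0048 0.0012 0.077 ] turn [-0.0391  0.0638 -0.3921] F [-1.4704 -0.8444 -0.8562] j [-0.6077  0.0298 -0.3821 -0.5262 -0.8839  2.7366]
```

```bash
python3 -m crank '{"linear":[[0.0025,0.001,0.012],[0.0025,0,0.014],[0,0,0.014],[0,0,0.014],[0,0,0.012],[0,0,0.008],[0,0,0.003],[0,0,0]],"rotation":[[0,0,-0.4],[0,0,0],[0,0,0],[0,0,0],[0,0,0],[0,0,0],[0,0,0],[0,0,0]],"grip":[0.01,0.01,0.01,0.01,0.01,0.01,0.01,0.01]}'
python3 -m crank '{"linear":[[0,0,0],[0,0,0],[0,0,0],[0,0,0]],"rotation":[[0,0,0],[0,0,0],[0,0,0],[0,0,0]],"grip":[0.01,0.01,0.01,0.01]}'
python3 - <<'E'
from h import *
need(W+.072*N,RT)
s=ctrl.state();T=q2R(s["tcp_rot"]);p=s["tool_pos"];ax=-T.apply([0,0,1]);b=p-.032*ax
print("base",b,"expected side px base/tcp",proj("side",[b,p]),"top",proj("top",[b,p]))
A=cv2.resize(ctrl.read_camera("side")[150:240,225:325,::-1],None,fx=4,fy=4,interpolation=2)
B=cv2.resize(ctrl.read_camera("top")[170:270,330:430,::-1],None,fx=4,fy=4,interpolation=2)
o=np.zeros((400,800,3),np.uint8);o[:360,:400]=A;o[:,400:]=B;cv2.imwrite("pics/f.png",o)
E
```

```text
clock: 15.2
tool_pos: [0.4618, -0.3027, 0.1341]
tcp_rot: [-0.036, 0.957, 0.14, 0.253]
force: [-0.0, -0.2, 0.2]
grip_width: 0.0127
finger_force: 30.0
clock: 15.53
tool_pos: [0.4617, -0.3035, 0.1358]
tcp_rot: [-0.035, 0.956, 0.139, 0.254]
force: [-0.3, -0.2, 0.7]
grip_width: 0.0131
finger_force: 30.0
clock 15.5333 pos [ 0.4617 -0.3035  0.1358] shift [-0.0025 -0.0008  0.0002] turn [-0.0012  0.2726  0.3712] F [-0.2505 -0.1928  0.7191] j [-0.5378  0.1384 -0.411  -0.5715 -0.7351  2.7725]
base [ 0.4769 -0.2991  0.108 ] expected side px base/tcp [[255.8035 189.0695]
 [251.6821 175.5705]] top [[388.8271 237.3966]
 [393.7747 246.0897]]
```

View pics/f.png

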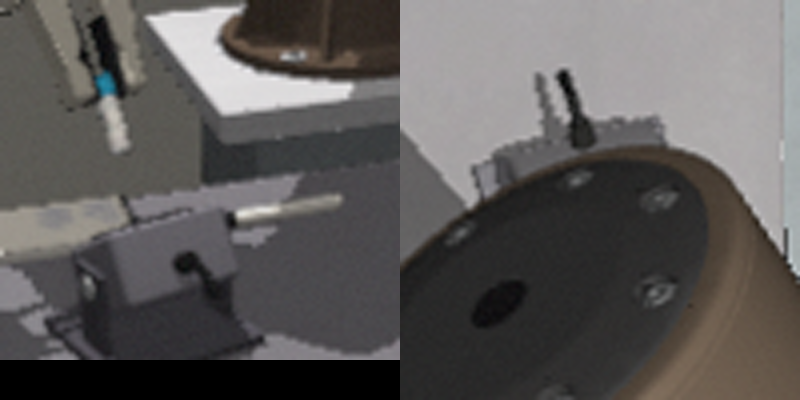

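The vial hangs over the window in the side view, with the bottom at crop (120,150), i.e. px (255,187.5), against (255.8,189) expected; the reader is clear. Its axis looks a few degrees off, so I'll measure it.

```bash
python3 - <<'E'
from h import *
im=np.mean([ctrl.read_camera("side").astype(float) for _ in range(4)],0); bg=cv2.imread("pics/side0.png")[:,:,::-1].astype(float)
d=np.abs(im-bg).sum(2)
for r in range(166,192):
    w=d[r,240:266]; print(r,w.astype(int))
s=ctrl.state();T=q2R(s["tcp_rot"]);p=s["tool_pos"]
for tx in(-6,0,6):
    V=T*R.from_rotvec([0,np.radians(tx),0]); g=p-T.apply([0,0,.008])
    q=proj("side",[g,g+V.apply([0,0,.040])]);print(tx,q,(q[1]-q[0])[0]/(q[1]-q[0])[1])
E
```

```text
166 [  8  40 109 111 109  67  58 167  72  46 162 216 213 197 144  68 155 123
 119 113  54   6   7  10  13   9]
167 [ 24  10  70 116 111 114  72  57  68   4  51 178 179 200 161  15 177 176
 130 115  53   6  14   1  10   3]
168 [  9  11  72 115 113 111 102  23  72  11  40  78  99 204 172  75 130 221
 170 116 118  63  11  13  16  10]
169 [ 11  21  44 101 109 109 114  32 122  82 125 141 107 136 179 123 107 218
 169 111 106  56  14   1  11  10]
170 [ 11  10  42  89 114 112 107  65  70 102 175 168 133  76 199 169  11 149
 137  80  73  40   6  11   8  12]
171 [  6   5  17  69 115 111 117  90  17  82 162 168 154  85 192 178  66  34
  53  28  23   8  13   8  15   7]
172 [  5   8   4  59 114 104 103 104  27 112 115 171 155  91 156 180 118  38
  21  11   7   8  15  10   9  15]
173 [  5   9   4  43  99  94  89  63   5 114  89 143 119  83  79 198 133  51
  62  35   8   2  13   5  12   9]
174 [ 34   3   6  12  33  36  30  23  92 156  50 152 214 158  14 121 100  33
  11  13  18   5  15   7  16  11]
175 [ 18   6   9  14  12  15  49 101 159  20 154 268 262 233 114   5   9  12
   3   6  10   9  12   8
[... 1175 characters left out ...]
9 188 243 265 214  84
   6  12  11  10   8   3  11  16]
187 [ 11  14  12   7   7  14   8  16  10   6   9  10  51 138 183 176 129  19
  16  14   8  13  12  13   5  11]
188 [16 11 18 17 18  8 20 12 17  9 10  5  4 29 53 50  7 15 11  4  7 18  6  9
 12  5]
189 [15 10  8  8 18  7 10 12  9  8  9 13 19 39 31 13  9  8 14 16  8 10  4 11
  3 11]
190 [ 5 10  1  6  9  4  5 14  9 10 14  7  3  7  4 13  8 12  8 13  5 18 10  8
 11  2]
191 [12 10  7 11  4  6  3 13  9  5  7 16 19  9  4 13  4  7 14 10 12 12 13 11
  5  6]
-6 [[250.7419 172.39  ]
 [255.1693 189.5256]] 0.2583747431888621
0 [[250.7419 172.39  ]
 [255.8938 189.2513]] 0.3055466671086408
6 [[250.7419 172.39  ]
 [256.5676 188.7889]] 0.35524873604140145
```

```bash
python3 -m crank '{"linear":[[-0.0025,-0.0008,0],[0,0,0],[0,0,0],[0,0,0],[0,0,0],[0,0,0],[0,0,0],[0,0,0]],"rotation":[[0,0.2,0.4],[0,0,7],[0,0,7],[0,0,7],[0,0,7],[0,0,7],[0,0,7],[0,0,7]],"grip":[0.01,0.01,0.01,0.01,0.01,0.01,0.01,0.01]}'
python3 -m crank '{"linear":[[0,0,0],[0,0,0],[0,0,0],[0,0,0],[0,0,0],[0,0,0],[0,0,0]],"rotation":[[0,0,7],[0,0,7],[0,0,7],[0,0,7],[0,0,7],[0,0,0],[0,0,0]],"grip":[0.01,0.01,0.01,0.01,0.01,0.01,0.01]}'
cat > ax.py <<'E'
from h import *
im=np.mean([ctrl.read_camera("side").astype(float) for _ in range(4)],0); bg=cv2.imread("pics/side0.png")[:,:,::-1].astype(float)
d=np.abs(im-bg).sum(2)
rows=np.arange(176,192);c=[]
for r in rows:
    w=d[r,243:266].copy();w[w<22]=0;c.append((r,(w*np.arange(243,266)).sum()/max(w.sum(),1),int(w.sum())))
print([(a,round(b,2),e) for a,b,e in c])
f=np.array([(a,b) for a,b,e in c if 178<=a<=186]);print("slope",np.polyfit(f[:,0],f[:,1],1))
s=ctrl.state();T=q2R(s["tcp_rot"]);p=s["tool_pos"];g=p-T.apply([0,0,.008])
for tx in(-6,-3,0,3,6):
    V=T*R.from_rotvec([0,np.radians(tx),0])
    q=proj("side",[g+V.apply([0,0,.015]),g+V.apply([0,0,.040])]);print(tx,q.ravel(),(q[1]-q[0])[0]/(q[1]-q[0])[1])
print("tool z err deg",np.degrees(np.arccos(-T.apply([0,0,1])@N)),"base rel",T.inv().apply(p+T.apply([0,0,.032])-W-.04*N),s["joints"],s["clock"])
E
python3 ax.py
```

```text
clock: 16.5
tool_pos: [0.4591, -0.3031, 0.1338]
tcp_rot: [-0.14, 0.926, -0.276, 0.217]
force: [-0.4, 0.4, -0.3]
grip_width: 0.0133
finger_force: 30.0
clock: 17.08
tool_pos: [0.4592, -0.3031, 0.1338]
tcp_rot: [-0.198, 0.803, -0.538, 0.165]
force: [-0.1, -0.2, -0.9]
grip_width: 0.0132
finger_force: 30.0
[(np.int64(176), np.float64(250.48), 1583), (np.int64(177), np.float64(250.96), 1296), (np.int64(178), np.float64(252.59), 754), (np.int64(179), np.float64(252.77), 742), (np.int64(180), np.float64(253.32), 800), (np.int64(181), np.float64(253.65), 758), (np.int64(182), np.float64(253.79), 724), (np.int64(183), np.float64(254.44), 796), (np.int64(184), np.float64(254.7), 970), (np.int64(185), np.float64(254.83), 1076), (np.int64(186), np.float64(255.41), 1078), (np.int64(187), np.float64(255.22), 765), (np.int64(188), np.float64(255.72), 208), (np.int64(189), np.float64(253.98), 124), (np.int64(190), np.float64(0.0), 0), (np.int64(191), np.float64(0.0), 0)]
slope [  0.3501 190.2225]
-6 [253.2125 178.7821 257.3962 188.9825] 0.4101561253090371
-3 [252.9267 178.8726 256.6405 189.2391] 0.35824374162713346
0 [252.6346 178.9461 255.8662 189.451 ] 0.30762821022044295
3 [252.3368 179.0025 255.0754 189.6173] 0.2579931703285449
6 [252.0342 179.0414 254.2702 189.7375] 0.20904502616602721
tool z err deg 0.11921716490106682 base rel [-0.0003  0.0003  0.0004] [-0.5441  0.1389 -0.4143 -0.5799 -0.7346  1.3146] 17.2833
```

```bash
for i in 1; do python3 -m crank '{"linear":[[0,0,0],[0,0,0],[0,0,0],[0,0,0],[0,0,0],[0,0,0],[0,0,0],[0,0,0]],"rotation":[[0,0,7],[0,0,7],[0,0,7],[0,0,7],[0,0,7],[0,0,7],[0,0,7],[0,0,7]],"grip":[0.01,0.01,0.01,0.01,0.01,0.01,0.01,0.01]}' >/dev/null; python3 -m crank '{"linear":[[0,0,0],[0,0,0],[0,0,0],[0,0,0],[0,0,0],[0,0,0],[0,0,0],[0,0,0]],"rotation":[[0,0,7],[0,0,7],[0,0,7],[0,0,7],[0,0,7],[0,0,7],[0,0,7],[0,0,7]],"grip":[0.01,0.01,0.01,0.01,0.01,0.01,0.01,0.01]}' >/dev/null; python3 -m crank '{"linear":[[0,0,0],[0,0,0],[0,0,0],[0,0,0],[0,0,0],[0,0,0],[0,0,0],[0,0,0]],"rotation":[[0,0,7],[0,0,7],[0,0,7],[0,0,7],[0,0,7],[0,0,7],[0,0,7],[0,0,7]],"grip":[0.01,0.01,0.01,0.01,0.01,0.01,0.01,0.01]}' >/dev/null; python3 -m crank '{"linear":[[0,0,0],[0,0,0],[0,0,0],[0,0,0]],"rotation":[[0,0,6],[0,0,6],[0,0,0],[0,0,0]],"grip":[0.01,0.01,0.01,0.01]}'; done; python3 ax.py
```

```text
clock: 19.62
tool_pos: [0.4593, -0.3031, 0.1339]
tcp_rot: [0.165, 0.537, 0.803, 0.198]
force: [0.3, -0.7, -0.2]
grip_width: 0.0136
finger_force: 30.0
[(np.int64(176), np.float64(250.23), 1584), (np.int64(177), np.float64(250.27), 1260), (np.int64(178), np.float64(251.36), 810), (np.int64(179), np.float64(251.78), 914), (np.int64(180), np.float64(252.09), 893), (np.int64(181), np.float64(252.28), 857), (np.int64(182), np.float64(253.01), 945), (np.int64(183), np.float64(253.35), 973), (np.int64(184), np.float64(253.73), 1075), (np.int64(185), np.float64(254.34), 1193), (np.int64(186), np.float64(254.48), 1109), (np.int64(187), np.float64(254.49), 836), (np.int64(188), np.float64(254.36), 229), (np.int64(189), np.float64(253.19), 138), (np.int64(190), np.float64(0.0), 0), (np.int64(191), np.float64(0.0), 0)]
slope [  0.4083 178.623 ]
-6 [252.0273 179.026  254.2628 189.7227] 0.20899010284635686
-3 [252.3299 178.9871 255.0681 189.6027] 0.257936360865664
0 [252.6277 178.9308 255.8589 189.4364] 0.30756895082038155
3 [252.9199 178.8573 256.6333 189.2246] 0.35818142661351793
6 [253.2057 178.7668 257.3891 188.968 ] 0.410090091785505
tool z err deg 0.11760702032477702 base rel [ 0.0003 -0.0003  0.0004] [-0.544   0.1388 -0.4142 -0.5798 -0.7346 -1.8271] 19.8167
```

Comparing the two wrist orientations: the vial sits about 1.2 mm off along tool x with a tilt of roughly 1.5°. I'll trim that out and let it settle.

```bash
python3 -m crank '{"linear":[[0.001,0,0],[0.0009,0,0],[0,0,0],[0,0,0],[0,0,0],[0,0,0],[0,0,0],[0,0,0]],"rotation":[[0,-0.6,0],[0,-0.6,0],[0,0,0],[0,0,0],[0,0,0],[0,0,0],[0,0,0],[0,0,0]],"grip":[0.01,0.01,0.01,0.01,0.01,0.01,0.01,0.01]}'; python3 ax.py | tail -1; python3 -c "
from h import *
t=ctrl.read_camera('top');print('knob/lip check px', ctrl.state()['qd'])
g=cv2.cvtColor(t,cv2.COLOR_RGB2BGR);c=cv2.resize(g[150:270,200:340],None,fx=5,fy=5,interpolation=2);cv2.imwrite('pics/last.png',c)"
```

```text
clock: 20.48
tool_pos: [0.4587, -0.3014, 0.1338]
tcp_rot: [0.173, 0.541, 0.8, 0.193]
force: [-0.9, -0.1, -0.5]
grip_width: 0.0136
finger_force: 30.0
tool z err deg 1.1469789812695212 base rel [ 0.0015 -0.0003  0.0004] [-0.5276  0.125  -0.4363 -0.5718 -0.6999 -1.8469] 20.6833
knob/lip check px [-0.0013 -0.0008  0.0013 -0.0005 -0.0011 -0.0008]
```

View pics/last.png

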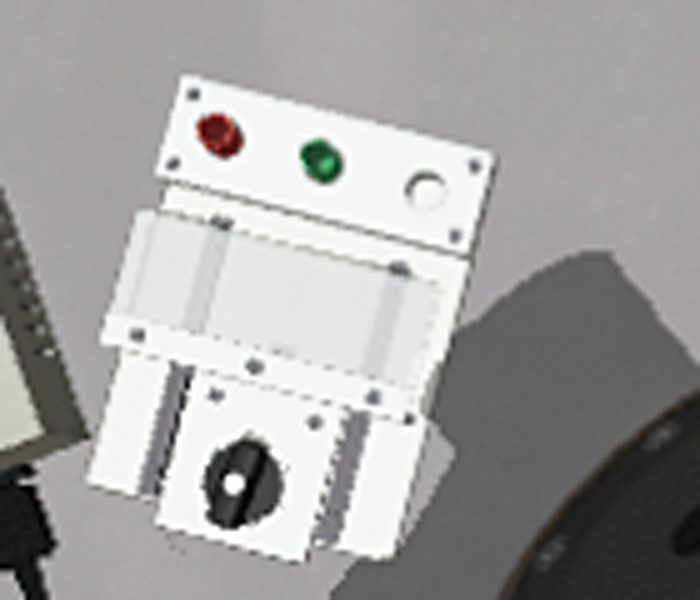

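The knob bar lies along the slide, the retainer is fully back, red and green are in their wells at (219,134) and (321,160), and the third well is empty at (428,190). Everything is steady, so I'm handing in.

```bash
python3 -c "
from h import *
print(plane('top',(200+235/5-.4,150+484/5-.4),.0465)-[.5016,-.0529,.0465])
print(ctrl.close_job())"
```

```text
[-0.044   0.0109 -0.    ]
the job is handed in; nothing more can be done
None
```

The job is handed in at about 21 s on the clock: the knob is at its stop, the retainer is fully back and both open tubes are in their wells, with the blue-capped vial held steady over the middle of the reader window, about 40 mm off the glass and square to it within roughly 2° by my measurement.

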